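# Outgas cast specimens in the bench vacuum chamber

### The job

Lay every amber specimen puck that is on the bench flat in the open vacuum chamber, side by side, and then close the hinged upper half fully onto the lower half. Next turn the red stopcock lever through its quarter turn to the open stop, pull the pump knob up fully out to its stop to start the pump, then turn the lever all the way back to its closed stop to seal the chamber, and only after that push the pump knob fully home. Work in that order and leave the beaker, the balance and the purple tape box where they are.

Things in the scene. Friction and masses are not known exactly. Their poses are not given: they have to be found in the camera images.
- chamber: Vacuum chamber, fixed lower half: blue open box with a dark rubber-lined floor. Origin on the bench under its centre. Outside 216 mm along its x, 156 mm along its y, rim 35 mm above the bench; walls 8 mm thick, inner floor 10 mm above the bench (inside 200 x 140 mm). The upper half is hinged along the rim's +y side. A brass pipe elbow (34 mm high) stands 20 to 41 mm outside the +x wall at y = +30 mm.
- lid (a joint): Angle of the chamber's upper half about its hinge, rad: 0 = closed, rims edge to edge; grows as it opens (up to 2.3). It stands wide open at the start, leaning back past upright. Stiff friction hinge: it stays where it is left; 2 to 5 N at the bar moves it. Upper half: white frame 216 x 156 mm, 30 mm deep, clear top, so the closed chamber is 65 mm high.
- lid_hinge (a point): Middle of the hinge line of the upper half; on the lower half it lies at (0, +78, 35) mm in the chamber's frame. The hinge line runs along the chamber's x.
- lid_bar (a point): Middle of the upper half's black handle bar: round, 14 mm thick, parallel to the hinge, 86 mm clear between the two arms that carry it. When closed, it lies 196 mm from the hinge line toward the chamber's -y and 12 mm above the rim (47 mm above the bench); 33 mm clear gap between the bar and the shell's edge.
- valve: Brass stopcock fixed to the bench. Origin on the bench, on the lever's upright axis. Flange 68 mm across, 10 mm high; body 40 mm across, up to 52 mm; a pipe 20 mm thick with its centre 34 mm high runs along its x, 55 mm either way, ending in 24 mm thick uprights 46 mm high. Its lever: joint lever.
- lever (a joint): Angle of the stopcock's red lever about the upright axis, rad: 0 = closed stop (lever points along the valve's -y, across the pipe), 1.571 = open stop (lever points along the valve's -x, over the pipe); it turns clockwise from above to open. May start up to 0.2 rad off the closed stop. Stays where it is left; about 2 N at the grip moves it.
- lever_grip (a point): Point on the lever's red grip, 80 mm from the axis, in the middle of the bar (70 mm above the bench). The red grip spans 44 to 106 mm from the axis, is 16 mm wide and 14 mm high.
- console: Pump switch console fixed to the bench: grey box 90 x 90 mm, 45 mm high, origin on the bench under its centre; a steel collar 24 mm across rises from 45 to 63 mm in its middle, under the pull knob.
- pull (a joint): How far the pump pull-knob is pulled up, m: 0 = fully home, 0.025 = fully out (stop). It slides straight up, stays where it is left, and takes about 3 N to move.
- pull_knob (a point): Centre of the black pull-knob with a yellow top: upright disc 34 mm across, 18 mm high; its centre is 74 mm above the bench when home, 99 mm when out.
- puck1_center (a point): Centre of an amber resin specimen puck, a disc 44 mm across and 24 mm high, lying flat on the bench at the start (centre 12 mm above it), about 50 g; may be absent. Its z is the disc's axis; either face may be up.
- puck2_center (a point): Centre of an amber resin specimen puck, a disc 44 mm across and 24 mm high, lying flat on the bench at the start (centre 12 mm above it), about 50 g; may be absent. Its z is the disc's axis; either face may be up.
- puck3_center (a point): Centre of an amber resin specimen puck, a disc 44 mm across and 24 mm high, lying flat on the bench at the start (centre 12 mm above it), about 50 g; may be absent. Its z is the disc's axis; either face may be up.
- puck4_center (a point): Centre of an amber resin specimen puck, a disc 44 mm across and 24 mm high, lying flat on the bench at the start (centre 12 mm above it), about 50 g; may be absent. Its z is the disc's axis; either face may be up.
- puck1: The puck of point puck1_center; origin at the centre of its underside.
- puck2: The puck of point puck2_center; origin at the centre of its underside.
- puck3: The puck of point puck3_center; origin at the centre of its underside.
- puck4: The puck of point puck4_center; origin at the centre of its underside.
- beaker: Bystander: glass beaker 70 mm across, 90 mm high, open; origin under its centre.
- balance: Bystander: white bench balance 160 x 170 mm, 58 mm high; origin under its centre.
- tapebox: Bystander: round purple tape box 90 mm across, 50 mm high; origin under its centre.
There are look-alikes about, which are no part of the job. What is shaped like the puck1 but black or green is not meant.

How it is judged (in metres and radians):
On the way, in this order (a step that is already met when the one before it is completed fails the run):
1. every puck present lies flat and at rest in the chamber's lower half (x of puck1_center in the frame of chamber between -0.085 and 0.085 m and y of puck1_center in the frame of chamber between -0.055 and 0.055 m and z of puck1_center in the frame of chamber between 0.012 and 0.03 m and (angle between puck1_center's own z axis and vertical below 0.17 rad or angle between puck1_center's own z axis and vertical above 2.97 rad) and linear speed of each of puck1, puck2, puck3, puck4 below 0.02 m/s and x of puck2_center in the frame of chamber between -0.085 and 0.085 m and y of puck2_center in the frame of chamber between -0.055 and 0.055 m and z of puck2_center in the frame of chamber between 0.012 and 0.03 m and (angle between puck2_center's own z axis and vertical below 0.17 rad or angle between puck2_center's own z axis and vertical above 2.97 rad) and x of puck3_center in the frame of chamber between -0.085 and 0.085 m and y of puck3_center in the frame of chamber between -0.055 and 0.055 m and z of puck3_center in the frame of chamber between 0.012 and 0.03 m and (angle between puck3_center's own z axis and vertical below 0.17 rad or angle between puck3_center's own z axis and vertical above 2.97 rad) and x of puck4_center in the frame of chamber between -0.085 and 0.085 m and y of puck4_center in the frame of chamber between -0.055 and 0.055 m and z of puck4_center in the frame of chamber between 0.012 and 0.03 m and (angle between puck4_center's own z axis and vertical below 0.17 rad or angle between puck4_center's own z axis and vertical above 2.97 rad)), for 0.3 s.
2. the upper half is closed onto the lower half (value of joint lid below 0.04 rad), for 0.2 s.
3. the lever is at its open stop (value of joint lever above 1.48 rad), for 0.2 s.
4. the pump knob is fully out (value of joint pull above 0.021 m), for 0.2 s.
5. the lever is back at its closed stop (value of joint lever below 0.09 rad), for 0.2 s.
6. the pump knob is fully home (value of joint pull below 0.003 m), for 0.2 s.
At the end, for the whole second after the job is handed in: Every puck present lies flat (within 0.17 rad, either face up) and at rest on the floor of the chamber's lower half, the upper half is closed (under 0.04 rad), the lever is at its closed stop (under 0.09 rad) and the pump knob is home (under 3 mm) (all of step 1 and value of joint lid below 0.04 rad and value of joint lever below 0.09 rad and value of joint pull below 0.003 m); the robot touches nothing.
It fails at once if the beaker, the balance or the tape box is moved more than 30 mm (distance of any of beaker, balance, tapebox from where it was at the start of the episode above 0.03 m).
Of puck1, puck2, puck3, puck4 only 2 to 4 are there at a start; the rules pass over those that are not, and their reading is None.
At some moment in a run one of puck1, puck2, puck3, puck4 may be knocked a few centimetres aside while the robot is not near it.
Once in a run the grip may slacken for a moment while it holds something.
It also fails if it takes over 208 s, if anything falls off the work surface, if the arm or the gripper's body presses on something with over 40 N, if the wrist force passes 120 N, or if a joint passes its speed limit or range.

### The arm

A 6-joint arm with a two-finger parallel gripper is mounted at the origin on the work surface. World frame = base frame: x ahead of the robot, y to its left, z up, the work surface at z = 0. Lengths are in mm, angles in rad, forces in N, time in s.
With the tool pointing down it reaches from about 400 to 825 mm from the base axis. Payload 7 kg.
Tool frame: the origin (TCP) lies at the very end of the fingers, on their centre line; the grasp point (between the pads) lies 19 mm behind it; z points along the fingers, y is the direction in which the jaws open and shut (so a half turn about z gives the same grasp; the last joint's range is limited). The gripper opens to 88 mm and grips with 3 to 60 N. Pads are 19 mm wide; open, the fingers measure 130 mm over their backs; the gripper's body (78 mm by 193 mm) begins 47 mm behind the grasp point.
Start: joints at [-1.039, 0.359, 0.012, 0, -1.224, -0.288], TCP at [162.914, -655.022, 226.561] pointing down, gripper open.
Joint ranges: [-3.07, 3.07], [-1.43, 2.12], [-1.02, 1.25], [-3.03, 1.67], [-3.05, -0], [-3.03, 3.03]. Speed limits (rad/s): [2.39, 2.39, 3.01, 3.14, 3.14, 3.14].

### API

Orientations are given as a unit quaternion [x, y, z, w].
In Python, from plant import bot gives the robot as it stands. Calls block until the motion is done:
- bot.move_ptp(position, orientation): joint-space move of the TCP to a pose.
- bot.line_to(position, velocity=150, ori=None): straight line of the TCP; ori=None keeps the orientation; velocity is the mean speed in mm/s.
- bot.move_joints(angles): joint-space move.
- bot.move_gripper(opening, force=None): finger opening in mm; force is the grip in N (None keeps the last); returns when the fingers have stopped.
- bot.pause(seconds).
- bot.solve_ik(position, orientation): joint angles nearest the present ones, or None.
- bot.read_state(): the state.
- bot.camera(name): name is "scene" or "top" or "wrist"; returns the picture (400x640x3 uint8, red, green, blue); there is no depth.
- bot.get_calibration(name): a dict with "fx", "fy", "cx", "cy" (pixels), "view" (4x4, takes a point from world to camera coordinates); the wrist camera has in their place "T_tool_cam" (4x4, takes a point from camera to tool coordinates, whose origin is the TCP and whose axes are the flange's). Camera axes: x right, y up, looking along -z (the intrinsics and any distortion apply to the point x, -y, -z); pixel columns grow to the right and rows downward; lengths in mm; the calibration is good to about 2 mm. A picture is of the moment at which its call begins: read the wrist's pose just before it. get_calibration takes no time and is no camera call.
A pose or a line that the arm cannot do raises bot.Unreachable and nothing moves.
- bot.close_job(): hands the job in, once; it reports no verdict.
The state is a dict: "t": time; "joint_pos": joint angles; "qvel": joint speeds; "tau": joint torques, N m; "tcp_pos": TCP position; "eef_rot": TCP orientation; "contact_force": force on the tool from outside, world axes, zero at the start; "moment": the same for the moment, N m; "width": finger opening in mm.
Only numpy, scipy, OpenCV 4.12 (cv2) and the standard library are available. Lean on these libraries where they do the work, as an engineer would, in place of code of your own. Each camera call takes 0.05 s, during which the arm holds its last target. There are 200 camera calls.

## Working session

There is one attempt and no reset: what is moved stays moved. The work goes in short steps, each a Python script; the robot and the scene stay as the last script left them, time stands still between calls to the robot, and variables do not carry over. Pictures are saved under pics/ and viewed, about 12 in all and at most 16, crops included, and the job is handed in when it is done.

```bash
mkdir -p pics; ls
python3 - <<'E'
from plant import bot
import cv2
for n in("scene","top"):
    cv2.imwrite(f"pics/{n}0.png",bot.camera(n)[:,:,::-1]); print(n,bot.get_calibration(n))
print(bot.get_calibration("wrist")); print(bot.read_state())
E
```

```text
pics
scene {'fx': 439.19716837550095, 'fy': 439.19716837550095, 'cx': 323.7862938435995, 'cy': 200.60296956330427, 'view': array([[ 8.57588422e-01,  5.14204618e-01,  1.16494266e-02,
        -4.96966325e+02],
       [-3.77665118e-01,  6.14169686e-01,  6.92939143e-01,
         2.10478531e+02],
       [ 3.49157783e-01, -5.98656168e-01,  7.20901959e-01,
        -1.24851542e+03],
       [ 0.00000000e+00,  0.00000000e+00,  0.00000000e+00,
         1.00000000e+00]])}
top {'fx': 517.2058908366009, 'fy': 517.2058908366009, 'cx': 307.9321298521397, 'cy': 204.74904922380648, 'view': array([[-2.18724964e-02, -9.99757625e-01, -2.50697324e-03,
        -4.24701774e+01],
       [ 9.98571184e-01, -2.19686918e-02,  4.87131049e-02,
        -6.00587958e+02],
       [-4.87563730e-02, -1.43791402e-03,  9.98809666e-01,
        -1.14040487e+03],
       [ 0.00000000e+00,  0.00000000e+00,  0.00000000e+00,
         1.00000000e+00]])}
{'fx': 357.830453638223, 'fy': 357.830453638223, 'cx': 321.63382087339716, 'cy': 197.36349179822625, 'T_tool_cam': array([[ 3.15189119e-04,  9.59503912e-01,  2.81695124e-01,
     
[... 247 characters left out ...]
0,
         1.00000000e+00]])}
{'t': 0.1, 'joint_pos': array([-1.03888543e+00,  3.59285341e-01,  1.11678890e-02, -3.04671914e-04,
       -1.22411988e+00, -2.88090028e-01]), 'qvel': array([-0.00042286, -0.00254086,  0.00184961,  0.00255106, -0.0012249 ,
        0.00057856]), 'tau': array([-1.53682882e-03, -5.84163272e+01,  2.93750292e+01,  7.01561943e+00,
        1.01569746e-02, -5.12647239e-05]), 'tcp_pos': array([ 162.81335495, -654.61944043,  225.74401305]), 'eef_rot': array([-1.21557172e-01,  9.92584160e-01,  7.17884298e-04, -1.55835500e-04]), 'contact_force': array([-0.51343064, -0.15501487, -0.2038091 ]), 'moment': array([0.00575008, 0.01848549, 0.0122702 ]), 'width': 87.88701675087054}
```

View pics/top0.png

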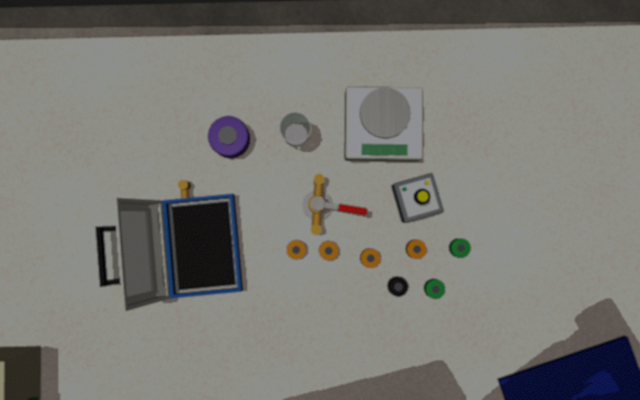

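View pics/scene0.png

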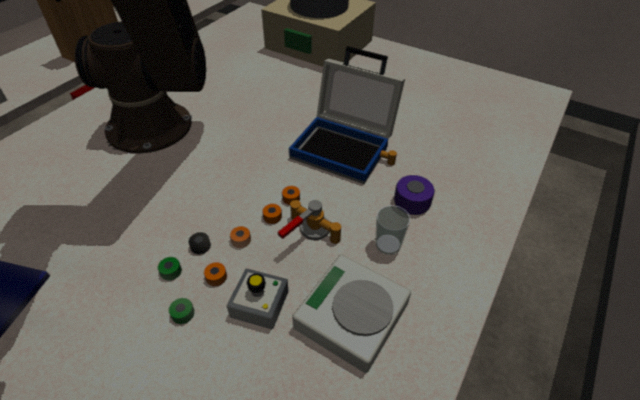

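The top view shows four amber pucks at about (297,250), (329,251), (371,258) and (416,249). The chamber is at (203,245) with its lid open to the left, the valve at (318,204), and the console at (418,198). The black and green look-alikes sit at lower right.

```bash
cat > h.py <<'E'
import numpy as np, cv2
from plant import bot
from scipy.spatial.transform import Rotation as R
def cam(name):
    c=bot.get_calibration(name)
    if name!="wrist": return c,np.array(c["view"])
    s=bot.read_state(); T=np.eye(4); T[:3,:3]=R.from_quat(s["eef_rot"]).as_matrix(); T[:3,3]=s["tcp_pos"]
    return c,np.linalg.inv(T@c["T_tool_cam"])
def shot(name): 
    cv=cam(name); return cv,bot.camera(name)
def proj(cv,P):
    c,V=cv; p=np.atleast_2d(P)@V[:3,:3].T+V[:3,3]
    return np.c_[c["cx"]+c["fx"]*p[:,0]/-p[:,2], c["cy"]+c["fy"]*-p[:,1]/-p[:,2]]
def unproj(cv,uv,z):
    c,V=cv; uv=np.atleast_2d(uv); Rt=V[:3,:3].T; o=-Rt@V[:3,3]
    d=np.c_[(uv[:,0]-c["cx"])/c["fx"],-(uv[:,1]-c["cy"])/c["fy"],-np.ones(len(uv))]@Rt.T
    return o+d*((z-o[2])/d[:,2])[:,None]
def blobs(img,lo,hi,amin=40):
    m=cv2.inRange(cv2.cvtColor(img,cv2.COLOR_RGB2HSV),lo,hi)
    m=cv2.morphologyEx(m,cv2.MORPH_CLOSE,np.ones((3,3)))
    cs=cv2.findContours(m,cv2.RETR_EXTERNAL,cv2.CHAIN_APPROX_NONE)[0]
    return sorted([c for c in cs if cv2.contourArea(c)>amin],key=lambda c:-cv2.contourArea(c))
def cen(c): m=cv2.moments(c); return np.array([m["m10"],m["m01"]])/m["m00"]
def quat(yaw):  # tool down, jaw (tool y) axis along world direction yaw
    return R.from_matrix(np.array([[np.sin(yaw),np.cos(yaw),0],[-np.cos(yaw),np.sin(yaw),0],[0,0,-1.]]).dot(np.eye(3))).as_quat()
def F(): return bot.read_state()["contact_force"]
E
python3 - <<'E'
from h import *
print(R.from_quat(quat(.3)).as_matrix())
cv,im=shot("top")
for n,lo,hi,z in(("orange",(5,130,90),(18,255,255),17),("red",(0,150,80),(3,255,255),70),("red2",(172,150,80),(180,255,255),70),("blue",(100,120,60),(125,255,255),35),("yellow",(24,130,90),(34,255,255),83),("purple",(126,60,40),(150,255,255),50)):
    for c in blobs(im,lo,hi,25):
        p=cen(c); print(n,cv2.contourArea(c),p.round(1),unproj(cv,p,z)[0].round(1))
        if n in("blue","red","red2"): b=cv2.boxPoints(cv2.minAreaRect(c)); print(b.round(1).tolist(),unproj(cv,b,z).round(1).tolist())
cv2.imwrite("pics/ch.png",cv2.resize(im[180:320,80:260,::-1],None,fx=4,fy=4,interpolation=cv2.INTER_CUBIC))
cv2.imwrite("pics/va.png",cv2.resize(im[160:280,290:450,::-1],None,fx=4.5,fy=4.5,interpolation=cv2.INTER_CUBIC))
E
```

```text
Traceback (most recent call last):
  File "h.py", line 25, in quat
    return R.from_matrix(np.array([[np.sin(yaw),np.cos(yaw),0],[-np.cos(yaw),np.sin(yaw),0],[0,0,-1.]]).dot(np.eye(3))).as_quat()
           ~~~~~~~~~~~~~^^^^^^^^^^^^^^^^^^^^^^^^^^^^^^^^^^^^^^^^^^^^^^^^^^^^^^^^^^^^^^^^^^^^^^^^^^^^^^^^^^^^^^^^^^^^^^^
  File "scipy/spatial/transform/_rotation.pyx", line 1143, in scipy.spatial.transform._rotation.Rotation.from_matrix
ValueError: Non-positive determinant (left-handed or null coordinate frame) in rotation matrix 0: [[ 0.29552021  0.95533649  0.        ]
 [-0.95533649  0.29552021  0.        ]
 [ 0.          0.         -1.        ]].
```

```bash
sed -i 's/^    return R.from_matrix.*/    s,c=np.sin(yaw),np.cos(yaw); return R.from_matrix([[-s,c,0],[c,s,0],[0,0,-1.]]).as_quat()/' h.py
python3 - <<'E'
from h import *
cv,im=shot("top")
for n,lo,hi,z in(("orange",(5,130,90),(18,255,255),17),("red",(0,150,80),(3,255,255),70),("red2",(172,150,80),(180,255,255),70),("blue",(100,120,60),(125,255,255),35),("yellow",(24,130,90),(34,255,255),83),("purple",(126,60,40),(150,255,255),50)):
    for c in blobs(im,lo,hi,25):
        p=cen(c); print(n,cv2.contourArea(c),p.round(1),unproj(cv,p,z)[0].round(1))
        if n in("blue","red","red2"): b=cv2.boxPoints(cv2.minAreaRect(c)); print(b.round(1).tolist(),unproj(cv,b,z).round(1).tolist())
cv2.imwrite("pics/ch.png",cv2.resize(im[180:320,80:260,::-1],None,fx=4,fy=4,interpolation=cv2.INTER_CUBIC))
cv2.imwrite("pics/va.png",cv2.resize(im[160:280,290:450,::-1],None,fx=4.5,fy=4.5,interpolation=cv2.INTER_CUBIC))
E
```

```text
orange 261.5 [416.  248.8] [ 496.2 -293.1   17. ]
orange 258.0 [370.1 257.8] [ 478.7 -190.7   17. ]
orange 251.5 [328.4 250.3] [497.2 -98.9  17. ]
orange 249.0 [296.  249.4] [500.8 -27.   17. ]
red 142.5 [352.6 209.4] [ 584.9 -150.4   70. ]
[[338.29998779296875, 210.3000030517578], [339.29998779296875, 204.10000610351562], [366.70001220703125, 208.39999389648438], [365.70001220703125, 214.60000610351562]] [[583.7, -120.0, 70.0], [596.7, -122.4, 70.0], [586.2, -180.4, 70.0], [573.2, -178.0, 70.0]]
blue 6811.0 [201.4 245.6] [514.1 179.1  35. ]
[[160.89999389648438, 200.3000030517578], [232.89999389648438, 193.89999389648438], [241.60000610351562, 291.20001220703125], [169.60000610351562, 297.6000061035156]] [[615.5, 266.9, 35.0], [626.1, 108.6, 35.0], [413.4, 92.9, 35.0], [403.0, 249.7, 35.0]]
blue 628.0 [599.  384.9] [ 196.2 -674.    35. ]
[[565.5, 377.79998779296875], [614.5999755859375, 367.29998779296875], [619.5999755859375, 390.79998779296875], [570.5, 401.29998779296875]] [[212.8, -602.5, 35.0], [232.9, -709.3, 35.0], [182.9, -717.6, 35.0], [162.9, -611.0, 35.0]]
blue 31.0 [503.8 380.8] [ 209.2 -469.5   35. ]
[[498.79998779296875, 381.20001220703125], [506.6000061035156, 375.8999938964844], [509.20001220703125, 379.79998779296875], [501.3999938964844, 385.1000061035156]] [[208.8, -458.6, 35.0], [219.6, -476.0, 35.0], [211.1, -481.3, 35.0], [200.4, -463.9, 35.0]]
yellow 76.5 [422.4 195.9] [ 609.4 -296.7   83. ]
purple 1237.0 [228.2 136.1] [751.4 114.8  50. ]
```

View pics/ch.png

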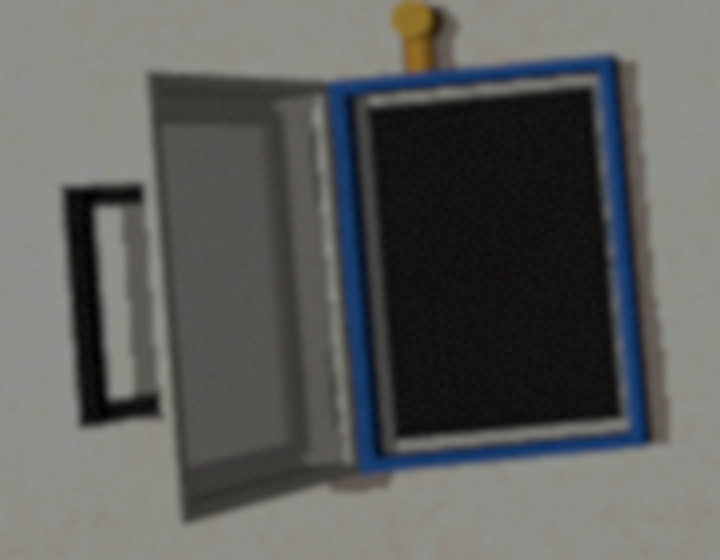

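View pics/va.png

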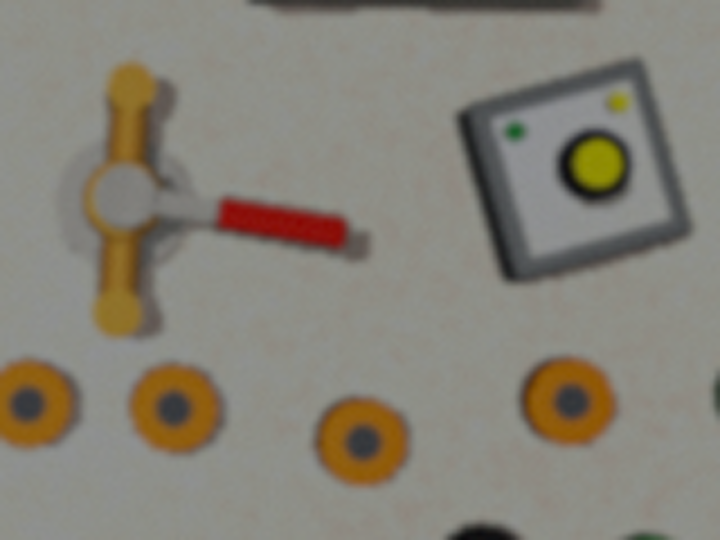

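```bash
cat >> h.py <<'E'
C=np.array([515,180.]); CY=.075
def ch(x,y,z=0): c,s=np.cos(CY),np.sin(CY); return np.array([C[0]+c*x-s*y,C[1]+s*x+c*y,z])
def pucks():
    cv,im=shot("top"); return [unproj(cv,cen(c),17)[0] for c in blobs(im,(5,130,90),(18,255,255),120)]
def pick(p,yaw,op=70):
    q=quat(yaw); bot.move_gripper(op,30)
    bot.move_ptp([p[0],p[1],130],q)
    bot.line_to([p[0],p[1],5],120); bot.move_gripper(30,30); w=bot.read_state()["width"]
    bot.line_to([p[0],p[1],130],200); return w,bot.read_state()["width"]
def place(x,y):
    q=quat(np.pi+CY); a=ch(x,y)
    bot.move_ptp([a[0],a[1],130],q); w=bot.read_state()["width"]
    bot.line_to([a[0],a[1],16],120); bot.move_gripper(54); bot.line_to([a[0],a[1],130],250); return w
E
python3 - <<'E'
from h import *
from scipy.optimize import brentq
cv=cam("top")
def bar(t): return ch(0,78-196*np.cos(t)+12*np.sin(t),35+196*np.sin(t)+12*np.cos(t))
f=lambda t: proj(cv,bar(t))[0][0]-101.2
t=brentq(f,1.3,2.3);print("theta",t,bar(t),proj(cv,bar(t)))
print("ends",unproj(cv,[[319.1,178.9],[316.2,229.3]],46),"hub",unproj(cv,[317.6,203.6],62))
print(proj(cv,[ch(*p,10) for p in((-100,-70),(100,-70),(100,70),(-100,70))]))
P=pucks(); print(P)
p=min(P,key=lambda p:np.hypot(p[0]-500,p[1]+27))
print(pick(p,np.pi*1.25,64)); print(place(45,35),bot.read_state()["t"])
cv2.imwrite("pics/w1.png",bot.camera("wrist")[:,:,::-1])
E
```

```text
theta 1.8553947778122974 [504.16901415 324.14226841 219.74653193] [[101.2        255.90047851]]
ends [[653.78338425 -81.22316376  46.        ]
 [544.32665157 -72.42706375  46.        ]] hub [[599.20497049 -76.45375681  62.        ]]
[[238.56855871 286.7205701 ]
 [230.53184906 197.44559043]
 [168.40949227 203.47901652]
 [175.92227665 292.8291969 ]]
[array([ 496.16470425, -293.07971677,   17.        ]), array([ 478.74370092, -190.84846359,   17.        ]), array([497.07774633, -98.80044848,  17.        ]), array([500.71415681, -26.92839832,  17.        ])]
(43.765608334736655, 43.583220629528164)
43.554015908014144 9.0333
```

View pics/w1.png

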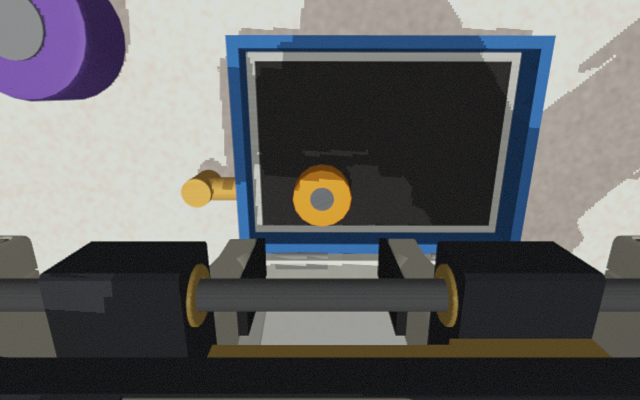

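Puck 1 lies flat in the chamber at (322,197), clear of the walls. I'll carry on with the rest.

Run:
```python
from h import *
cv=cam("wrist"); print(unproj(cv,[[227,36],[555,36]],35), ch(108,-78),ch(-108,-78), unproj(cv,[322,195],22), ch(45,35))
for e,yaw,s in(((497,-99),np.pi/2,(-45,35)),((479,-191),np.pi/2,(45,-35)),((496,-293),np.pi/2,(-45,-35))):
    P=pucks(); p=min(P,key=lambda p:np.hypot(p[0]-e[0],p[1]-e[1])); print(len(P),p.round(1))
    if np.hypot(p[0]-e[0],p[1]-e[1])>12: print("moved",np.round(P,1)); break
    w=pick(p,yaw,66); print(w)
    if w[1]<40: break
    print(place(*s),bot.read_state()["t"])
cv2.imwrite("pics/w2.png",bot.camera("wrist")[:,:,::-1])
```

```text
[[626.39080249 113.38553163  35.        ]
 [415.09062949  97.45125055  35.        ]] [628.54090952 110.31168057   0.        ] [413.14812481  94.1268638    0.        ] [[556.86020398 219.05131504  22.        ]] [557.25095706 218.27344546   0.        ]
4 [497.2 -98.9  17. ]
(43.345712624696155, 43.61070941522591)
43.33939701984514 16.7
4 [ 478.8 -190.8   17. ]
(43.35896546882547, 43.088309699926604)
43.13390922592056 24.7083
1 [ 496.3 -293.1   17. ]
(43.235070485081955, 43.1650931264711)
43.349347201689724 33.15
```

View pics/w2.png

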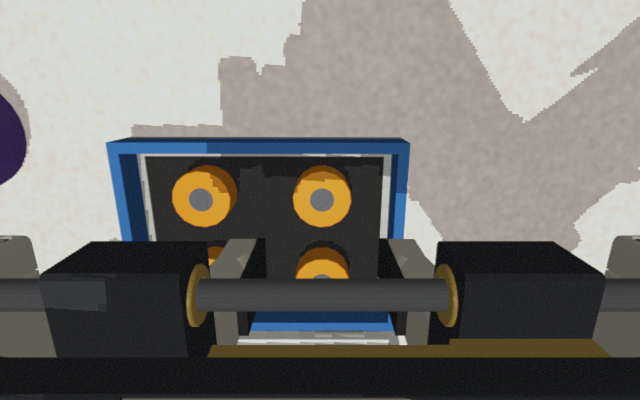

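All four pucks lie flat side by side: (201,200), (322,198), (320,265) and one partly hidden at (217,252). Next is the lid bar, cross-checking its pose with the scene camera.

```bash
cat >> h.py <<'E'
def bar(t,x=0): return ch(x,79.5-196*np.cos(t)+12*np.sin(t),35+196*np.sin(t)+12*np.cos(t))
E
python3 - <<'E'
from h import *
P=pucks(); c,s=np.cos(CY),np.sin(CY)
for p in P: d=p[:2]-C; print((d@[[c,-s],[s,c]]).round(1))
t=1.855; q=quat(1.5*np.pi+CY); b=bar(t)
bot.move_ptp([b[0]-0,b[1]-130,300],q)
cv,im=shot("scene"); 
for tt in(1.80,1.855,1.91):
    uv=proj(cv,[bar(tt,-43),bar(tt,43)]); print(tt,uv.round(1).tolist())
    for a in uv: cv2.circle(im,tuple(np.round(a).astype(int)),0,(255,0,0) if tt==1.855 else (0,255,0),-1)
cv2.imwrite("pics/s1.png",cv2.resize(im[20:180,270:430,::-1],None,fx=3.7,fy=3.7,interpolation=cv2.INTER_NEAREST))
E
```

```text
1.8 [[348.4, 49.8], [380.0, 57.6]]
1.855 [[350.0, 49.3], [381.4, 57.1]]
1.91 [[351.5, 49.1], [382.7, 56.8]]
```

View pics/s1.png

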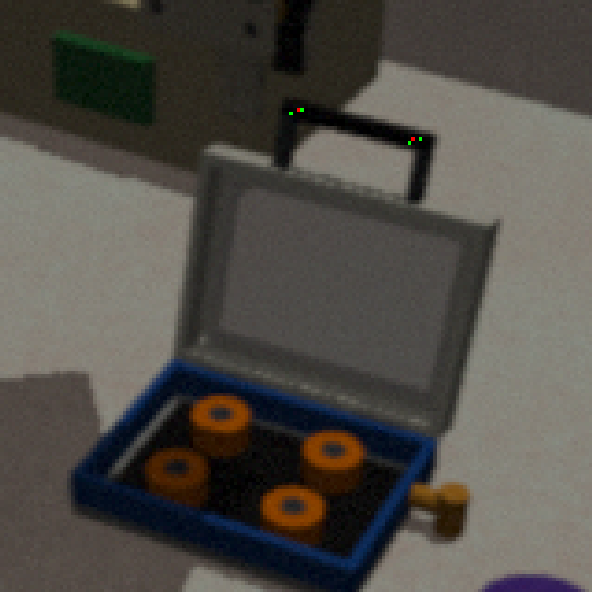

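Run:
```python
from h import *
t=1.855; b=bar(t); D=np.array([0,0,15.])
bot.move_gripper(60,25)
bot.line_to([b[0],b[1],300],200); bot.line_to(b-D,100); print("f0",F().round(1))
bot.move_gripper(8,25); print("w",bot.read_state()["width"],F().round(1))
for i,tt in enumerate(np.linspace(t,0,19)[1:]):
    bot.line_to(bar(tt)-D,100); f=F(); print(round(tt,2),f.round(1),round(bot.read_state()["width"],1))
    if np.linalg.norm(f)>45: print("STOP");break
print(bot.read_state()["t"],bot.read_state()["tcp_pos"])
cv2.imwrite("pics/s2.png",bot.camera("scene")[20:300,200:520,::-1])
```

```text
f0 [-0.2  0.1  0.3]
w 13.061848011829476 [-0.4  0.7  0.3]
1.75 [-3.1 -0.3  2.9] 13.5
1.65 [-4.1  0.4  6.1] 13.2
1.55 [-3.5 -0.4  6.5] 12.9
1.44 [-3.1 -1.   5.4] 12.8
1.34 [-1.6 -2.4  2.1] 13.3
1.24 [ 0.3 -0.8 -1.6] 13.2
1.13 [-0.   0.2 -4.2] 13.3
1.03 [-0.1 -0.1 -2.9] 13.4
0.93 [ 0.1 -0.1 -3.7] 13.1
0.82 [ 0.3  1.2 -4.1] 13.3
0.72 [ 0.6  1.6 -4.1] 13.4
0.62 [ 0.5  1.5 -3.9] 13.6
0.52 [ 1.   1.8 -3.2] 12.9
0.41 [ 1.5  2.2 -4.2] 13.2
0.31 [ 0.9  2.  -3.2] 13.1
0.21 [ 0.6  1.3 -3.2] 13.0
0.1 [ 1.   1.7 -1.8] 13.1
0.0 [ 1.6 -1.8 -2.5] 13.4
44.075 [523.70150088  63.6247066   32.0811882 ]
```

View pics/s2.png

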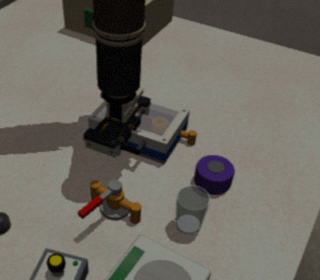

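```bash
cat >> h.py <<'E'
def push(target,fmax,step=2.,v=20):
    """creep to target until force rises by fmax"""
    f0=F(); p=bot.read_state()["tcp_pos"]; d=np.array(target)-p; n=int(np.ceil(np.linalg.norm(d)/step))
    for i in range(1,n+1):
        bot.line_to(p+d*i/n,v); f=F()-f0
        if np.linalg.norm(f)>fmax: break
    return bot.read_state()["tcp_pos"].round(1),f.round(1)
E
python3 - <<'E'
from h import *
b=bar(0); bot.move_gripper(26); bot.line_to([b[0],b[1],110],150); bot.move_gripper(0)
bot.line_to([b[0],b[1],60],100); print(push([b[0],b[1],46],15)); bot.line_to([b[0],b[1],150],200)
bot.move_ptp([450,-100,250],quat(1.5*np.pi))
print(bot.read_state()["t"])
cv2.imwrite("pics/s3.png",cv2.resize(bot.camera("scene")[60:220,240:440,::-1],None,fx=3.7,fy=3.7,interpolation=cv2.INTER_CUBIC))
E
```

```text
(array([524.2,  63.8,  53.7]), array([-9.2,  0.2, 26.2]))
49.3333
```

View pics/s3.png

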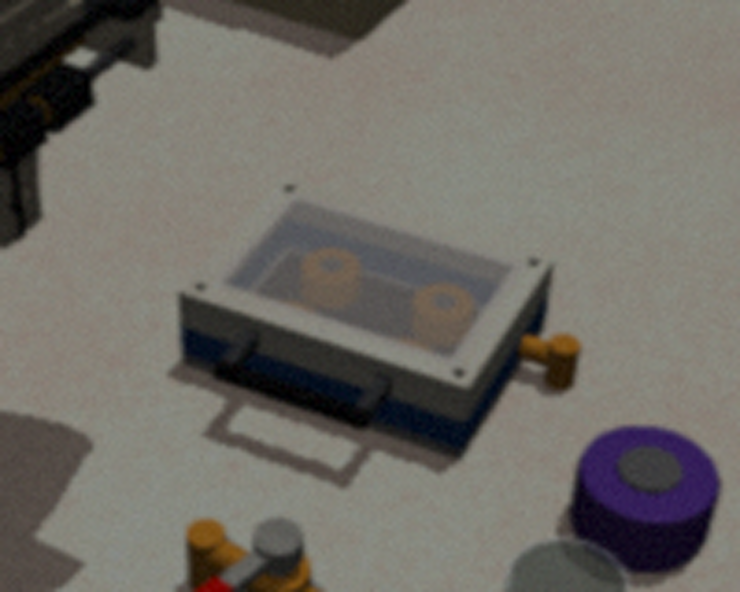

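```bash
cat >> h.py <<'E'
H=np.array([599,-76.5]); VY=-.08
def lp(phi,z):
    a=-np.pi/2+VY-phi; return np.r_[H+80*np.array([np.cos(a),np.sin(a)]),z],quat(np.pi+VY-phi)
def turn(a,b,over):
    """grip the lever at angle a, carry it to b and then on by at most over until the stop is felt"""
    bot.move_gripper(50,40); p,q=lp(a,140); bot.move_ptp(p,q); bot.line_to(lp(a,56)[0],120)
    bot.move_gripper(8,40); print("w",bot.read_state()["width"])
    for t in np.linspace(a,b,9)[1:]: p,q=lp(t,56); bot.line_to(p,80,ori=q)
    f0=F(); print("f",f0.round(1)); s=np.sign(b-a)
    for t in b+s*np.arange(.02,over+.001,.02):
        p,q=lp(t,56); bot.line_to(p,30,ori=q); f=F()
        w=lp(t,0)[0]-lp(t-.01*s,0)[0]; ft=-f@w/np.linalg.norm(w); print(round(t,2),"res",ft.round(1))
        if ft>18: break
    print("w",bot.read_state()["width"]); bot.pause(.3); bot.move_gripper(40); bot.line_to(lp(t,140)[0],150); print("t",bot.read_state()["t"])
E
python3 - <<'E'
from h import *
turn(.11,1.5,.16)
bot.move_ptp([560,-240,220],quat(np.pi/2))
im=bot.camera("top"); cv2.imwrite("pics/t2.png",cv2.resize(im[160:280,250:450,::-1],None,fx=3.7,fy=3.7,interpolation=cv2.INTER_CUBIC))
E
```

```text
w 15.849471079136729
f [-6.5  6.2  8.4]
1.52 res -6.3
1.54 res -6.8
1.56 res -5.6
1.58 res -6.2
1.6 res -3.7
1.62 res 4.0
1.64 res 12.6
1.66 res 20.5
w 15.93387768560035
t 59.55
```

View pics/t2.png

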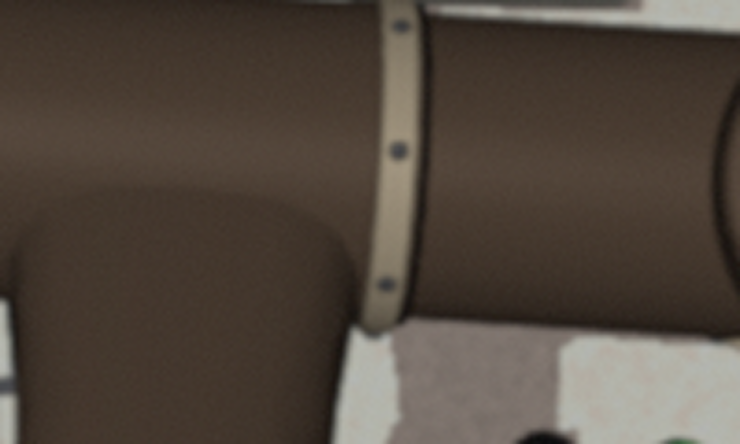

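The arm blocks the top view here, but the force shows the lever reached a stop. I'll check it numerically with the scene camera, then pull the knob.

```bash
cat >> h.py <<'E'
def lever():
    cv,im=shot("scene"); o=[]
    for lo,hi in(((0,150,60),(4,255,255)),((172,150,60),(180,255,255))):
        for c in blobs(im,lo,hi,40):
            p=unproj(cv,cen(c),72)[0]; d=p[:2]-H
            if np.hypot(*d)<130: o.append((p.round(1),np.hypot(*d).round(1),round(float((-np.pi/2+VY-np.arctan2(d[1],d[0]))%(2*np.pi)),3)))
    return o
E
python3 - <<'E'
from h import *
print(lever())
K=[609.4,-296.7]
bot.move_gripper(60,40); bot.move_ptp([*K,150],quat(np.pi/2)); bot.line_to([*K,59],120); print(F().round(1))
bot.move_gripper(25,40); print("w",bot.read_state()["width"],F().round(1))
bot.line_to([*K,80],40); print(F().round(1)); print(push([*K,92],20)); bot.pause(.3)
print("w",bot.read_state()["width"])
bot.move_gripper(60); bot.line_to([*K,170],150); bot.move_ptp([560,-430,250],quat(np.pi/2)); print(bot.read_state()["t"])
cv,im=shot("scene")
print([proj(cv,[*K,z]).round(0) for z in(83,108)], lever())
cv2.imwrite("pics/s4.png",cv2.resize(im[150:350,170:370,::-1],None,fx=3,fy=3,interpolation=cv2.INTER_CUBIC))
E
```

```text
[(array([525.6, -67.4,  72. ]), np.float64(74.0), 1.614)]
[-0.3 -0.1 -0.1]
w 32.719923187164035 [-0.6  5.   2.5]
[0.5 5.2 1.4]
(array([ 609.4, -296.1,   84.6]), array([  9.5,  -6.3, -25.4]))
w 33.06413201099947
67.1083
[array([[254., 280.]]), array([[253., 272.]])] [(array([524.7, -67. ,  72. ]), np.float64(74.9), 1.618)]
```

View pics/s4.png

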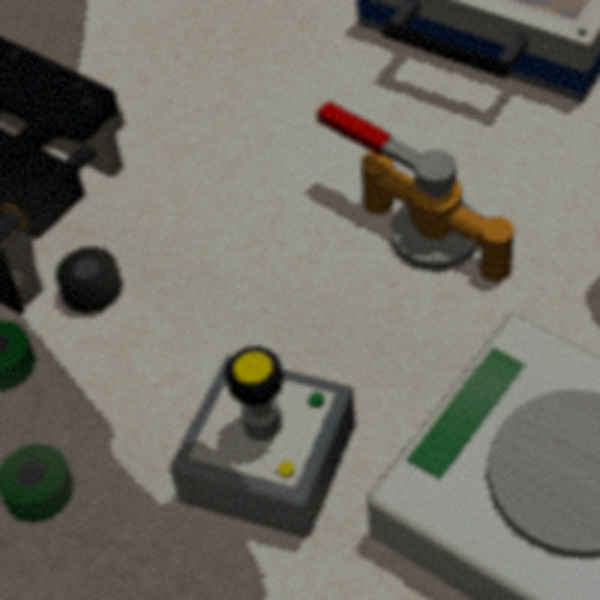

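The knob is out: its yellow top is at crop (252,366), and it stopped hard after 25.6 mm. The lever lies over the pipe at the open stop. Now I'll close the lever.

Run:
```python
from h import *
turn(1.6,.08,.26)
bot.move_ptp([560,-430,250],quat(np.pi/2))
print(lever())
cv,im=shot("scene"); cv2.imwrite("pics/s5.png",cv2.resize(im[150:350,170:370,::-1],None,fx=3,fy=3,interpolation=cv2.INTER_CUBIC))
```

```text
w 15.640996651931294
f [5.9 1.  0.6]
0.06 res -4.4
0.04 res -4.8
0.02 res -6.5
0.0 res -5.3
-0.02 res -1.2
-0.04 res 4.2
-0.06 res 8.2
-0.08 res 11.4
-0.1 res 15.7
-0.12 res 20.4
w 16.473778046793985
t 77.4833
[(array([ 593.7, -148.3,   72. ]), np.float64(72.0), 6.277)]
```

View pics/s5.png

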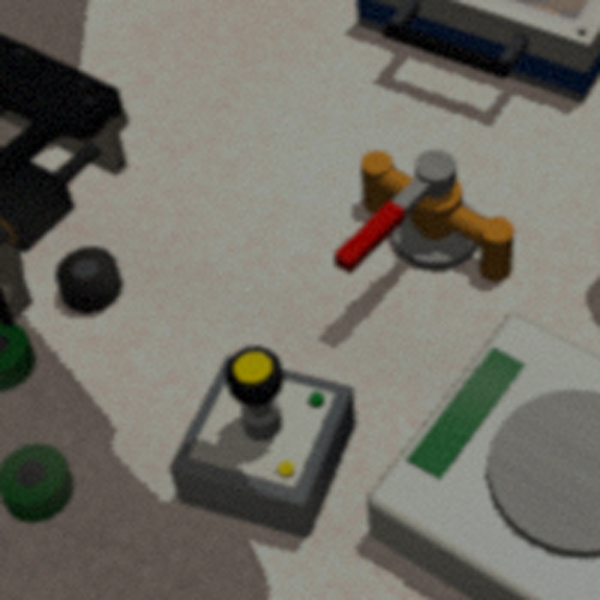

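The lever is back across the pipe at about 0 rad, with the stop felt, and the knob is still out. Now I'll push the knob home.

Run:
```python
from h import *
K=[609.4,-296.7]
bot.move_gripper(0); bot.move_ptp([*K,150],quat(np.pi/2)); bot.line_to([*K,112],100)
f0=F(); bot.line_to([*K,88],40); print(F().round(1)); print(push([*K,77],20)); bot.pause(.3)
bot.line_to([*K,170],150); bot.move_ptp([450,-430,250],quat(np.pi/2)); bot.pause(.3); print(bot.read_state()["t"],F().round(1),lever())
cv,im=shot("scene"); cv2.imwrite("pics/s6.png",cv2.resize(im[60:360,170:440,::-1],None,fx=2,fy=2,interpolation=cv2.INTER_CUBIC))
```

```text
[-0.1 -0.2 -0.1]
(array([ 609. , -296.6,   83.2]), array([-7.8,  5.3, 19.4]))
84.8417 [-0.1 -0.4 -0.3] [(array([ 593.1, -147.9,   72. ]), np.float64(71.6), 0.002)]
```

View pics/s6.png

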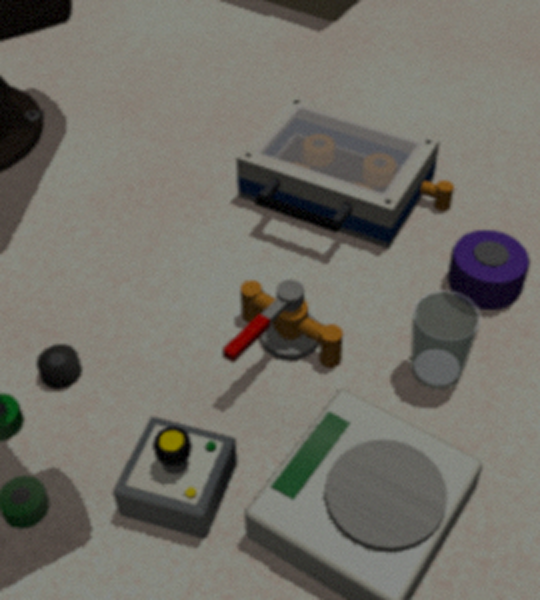

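The knob is home: its top was felt at 83.2 mm and shows at (172,440). The lid is closed, the lever is across the pipe, and nothing looks out of place. I'm handing it in.

```bash
python3 -c "
from plant import bot
print(bot.close_job(), bot.read_state()['t'])"
```

```text
the job is handed in; nothing more can be done
the job is handed in; nothing more can be done
```

I did every step in the required order and handed the job in at about 85 s of the 208 s allowed. No verdict is reported, so what follows is from my own checks.

- **Pucks:** all four amber pucks were placed in a 2 x 2 grid. The camera showed them lying flat before the lid was closed.
- **Lid:** it is closed. A final push on the bar met firm resistance with the top of the bar at 53.7 mm; 54 mm is expected.
- **Lever:** I turned it until I felt the open stop, which the camera read as about 1.61 rad. It is now back at the closed stop, read as about 0.00 rad.
- **Pump knob:** it came out to a hard stop after about 25.6 mm, and was pushed home after the lever was closed. Its top is at 83.2 mm; 83 mm is expected.
- **Bystanders:** the beaker, balance and tape box look unmoved in the last picture. I did not measure them.

Some checks were weak or disagreed:
- The open lever read about 0.04 rad past its nominal stop, which is probably error in my estimate of the valve's position.
- A top-camera count of the pucks just before I closed the lid found none, most likely because the arm was in the way. The scene picture showed all four.
- In the last picture only two pucks show clearly through the lid.
- While pushing the knob in, the one force reading partway down was near zero instead of the expected 3 N. The hard stop and the picture both show it is home.

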